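# Close up the loaded instrument canister

## Task

One of the two open steel canisters on the packing counter has a blue light handle packed in it. Close that one up: set the loose lid squarely on its mouth so that it is fully home, then swing its toggle catch all the way over and down onto the lid, and let go.

Things in the scene. Friction and masses are not known exactly. Their poses are not given: they have to be found in the camera images.
- lid_knob (a point): Lid, loose on the counter, knob up: dark steel disc with a bright hub, 152 mm across, 6 thick; below it a tapered plug 12 deep, 132 to 120 across; on top an upright black round knob 30 across, 38 tall. Point: on the knob's axis at grip height, 44 above the plug's foot, 26 above the disc, 12 below the knob's top. z up; round, so yaw is free. 0.17 to 0.35 kg.
- loaded_canister: Open round steel canister holding a blue light handle; fixed. 150 mm outside, 140 inside, rim 80 high. Origin: centre of its underside; z up. Catch hinge: along its y, through (-92, 0, 91) mm in its frame, so on its -x side. Lid fully home: lid_knob on its axis, 112 above the origin. An empty twin with a like catch stands on the other side.
- catch (a joint): Angle of the loaded canister's toggle catch, rad: 0 closed, arm level over the lid's edge, pointing along the canister's +x to its middle; pi/2 upright; starts 1.6 to 1.9, leaning outward, clear of the lid. Arm: flat bar, 60 mm from hinge to end, 16 wide, 8 thick, black at its end. Stops at 0 and 2.0; stays where left; about 1 N at its end moves it.
- catch_tip (a point): The free end of the loaded canister's catch arm, mid-thickness, 60 mm from the hinge. Its x axis runs along the arm away from the hinge, y along the hinge.
There are look-alikes about, which are no part of the job. Of the things that look like the part that bears lid_knob, take the one that is nearest to the robot's base at the start.

How it is judged:
On the way:
1. the lid is seated on the loaded canister, its catch not yet closed (horizontal distance between lid_knob and loaded_canister below 0.012 m and z of lid_knob in the frame of loaded_canister between 0.105 and 0.117 m and value of joint catch above 0.3 rad), for 0.2 s.
At the end, for the whole second after the job is handed in: The lid sits level on the loaded canister, knob up, within 12 mm of its axis and within 5 mm of its fully seated height, tilted less than 0.1 rad, and that canister's catch is closed over it to within 0.17 rad (10 degrees) (horizontal distance between lid_knob and loaded_canister below 0.012 m and z of lid_knob in the frame of loaded_canister between 0.105 and 0.117 m and angle between lid_knob's own z axis and vertical below 0.1 rad and value of joint catch below 0.17 rad); the robot touches nothing.
It also fails if it takes over 48 s, if anything falls off the work surface, if the arm or the gripper's body presses on something with over 40 N, if the wrist force passes 120 N, or if a joint passes its speed limit or range.

## Robot

A 6-joint arm with a two-finger parallel gripper is mounted at the origin on the work surface. World frame = base frame: x ahead of the robot, y to its left, z up, the work surface at z = 0. Lengths are in m, angles in rad, forces in N, time in s.
With the tool pointing down it reaches from about 0.375 to 0.975 m from the base axis. Payload 3.8 kg.
Tool frame: the origin (TCP) lies at the very end of the fingers, on their centre line; the grasp point (between the pads) lies 19 mm behind it; z points along the fingers, y is the direction in which the jaws open and shut (so a half turn about z gives the same grasp; the last joint's range is limited). The gripper opens to 85 mm and grips with 20 to 120 N. Pads are 22 mm wide; open, the fingers measure 114 mm over their backs; the gripper's body (76 mm by 85 mm) begins 54 mm behind the grasp point. The pads swing forward as they close: fully open they stand 13 mm farther back than shut.
Start: joints at [-1.187, 0.264, 1.604, -0, 1.274, -0.037], TCP at [0.276, -0.616, 0.231] pointing down, gripper open.
Joint ranges: [-2.63, 2.63], [-0.94, 2.18], [0.31, 2.57], [-1.31, 4.45], [0, 2.66], [-2.55, 2.55]. Speed limits (rad/s): [2.57, 2.57, 3.14, 3.14, 3.14, 3.14].

## Interface

Orientations are given as a rotation vector (axis times angle).
In Python, from workcell import bot, viewer gives the robot as it stands.
- The arm moves only by the tool jog_arm, never from a script. Its argument "motion" is a list of rows, each an object of numbers: "dx", "dy", "dz": the shift along the world's x, y, z in cm; "turn": the turn about the world's z in rad. A call has 1 to 12 rows; each row shifts and turns the commanded pose from where the row before left it; what a row does not reach is not made up. A row lasts 1/12 s, in which the tool goes at most 41.7 mm and 7.16 degrees, less where a joint would pass 70% of its speed; a pose out of reach is approached as far as the arm can. A call is refused whole if a number of a shift passes 4.17 or a number of a turn 0.125, either way. A call with a gripper value outside its range is refused whole. "fingers" is the finger opening in cm, from 0 to 8.54, set as the call begins (left out, the last holds). The fingers move at their own pace and stop on an object; "grip_force" is the grip in N (left out, the last holds). Time passes only in rows, so rows that do not move let the fingers close. It gives the time, the measured TCP pose, the force and the opening at its end, in the units of the state.
- bot.read_state(): the state, without advancing time (a new reading comes with each control period).
- viewer.read_camera(name): name is "side" or "top"; returns (picture, depth): 384x512x3 uint8, red, green, blue; 384x512 float32, m along the optical axis (not along the pixel's ray), 0 where there is no reading.
- viewer.camera_info(name): a dict with "vertical_fov" (degrees; the focal length in pixels is half the picture's height over the tangent of half this angle, whatever the lens; pixels are square), "cx", "cy" (the principal point, pixels), "dist" ([k1, k2, p1, p2, k3] as OpenCV has them; the pictures are not rectified), "R" (3x3) and "t" (3): a world point X has camera coordinates R X + t. Camera axes: x right, y down, z forward; pixel columns grow to the right and rows downward; lengths in m; the calibration is good to about 2 mm. A picture is of the moment at which its call begins. camera_info takes no time and is no camera call.
- bot.finish_job(): hands the job in, once; it reports no verdict.
The state is a dict: "time": time; "q": joint angles; "joint_vel": joint speeds; "joint_torque": joint torques, N m; "tool_pos": TCP position; "tcp_rot": TCP orientation; "wrist_force": force on the tool from outside, world axes, zero at the start; "torque": the same for the moment, N m; "width": opening from 0.0 (shut) to 1.0 (fully open).
Only numpy, scipy, OpenCV 4.12 (cv2) and the standard library are available. Lean on these libraries where they do the work, as an engineer would, in place of code of your own. Each camera call takes 0.05 s, during which the arm holds its last target. There are 200 camera calls.

## Working session

There is one attempt and no reset: what is moved stays moved. The work goes in short steps, Python scripts to look and compute and a tool call to move; the robot and the scene stay as the last step left them, time stands still between calls to the robot, and variables do not carry over. Pictures are saved under pics/ and viewed, about 8 in all and at most 12, crops included, and the job is handed in when it is done.

Besides the shell and the picture viewer there is one more tool, called after "Emit:" as name([rows], argument=value, ...), one row to a line, values as JSON. jog_arm: Moves the arm, as the interface text tells. Its arguments: {"type":"object","properties":{"motion":{"type":"array"},"fingers":{"type":"number"},"grip_force":{"type":"number"}},"required":["motion"]}

```bash
ls; mkdir -p pics
cat > h.py <<'E'
import numpy as np, cv2
from workcell import bot, viewer
def cam(n):
    c=viewer.camera_info(n); f=192/np.tan(np.radians(c["vertical_fov"])/2)
    return np.array([[f,0,c["cx"]],[0,f,c["cy"]],[0,0,1]]),np.array(c["dist"],float),np.array(c["R"]),np.array(c["t"])
def ray(n,uv):
    K,d,R,t=cam(n); p=cv2.undistortPoints(np.array(uv,float).reshape(-1,1,2),K,d).reshape(-1,2)
    return -R.T@t, np.c_[p,np.ones(len(p))]@R
def onz(n,uv,z):
    o,r=ray(n,uv); return o+r*((z-o[2])/r[:,2])[:,None]
def cloud(n,D):
    v,u=np.mgrid[:384,:512]; o,r=ray(n,np.c_[u.ravel(),v.ravel()]); return (o+r*D.reshape(-1,1)).reshape(384,512,3)
def proj(n,X):
    K,d,R,t=cam(n); return cv2.projectPoints(np.array(X,float).reshape(-1,1,3),cv2.Rodrigues(R)[0],t,K,d)[0].reshape(-1,2)
def tri(a,b):
    o1,r1=ray('top',a);o2,r2=ray('side',b);r1,r2=r1[0],r2[0]
    s=np.linalg.lstsq(np.c_[r1,-r2],o2-o1,rcond=None)[0];p,q=o1+s[0]*r1,o2+s[1]*r2
    return (p+q)/2,np.linalg.norm(p-q)
E
python3 - <<'E'
from h import *
for n in('top','side'):
    im,D=viewer.read_camera(n); np.savez(f'{n}0.npz',im=im,D=D)
    cv2.imwrite(f'pics/{n}0.png',cv2.resize(im[:,:,::-1],(800,600)))
    K,d,R,t=cam(n); print(n,-R.T@t,R[2],d,(D>0).mean())
s=bot.read_state();print(s)
E
```

```text
pics
top [0.31809594 0.09314716 1.54703446] [ 0.19228944 -0.01540676 -0.98121731] [-0.01856122  0.          0.          0.          0.        ] 0.9961700439453125
side [0.00705025 0.69175427 0.92365088] [ 0.48818796 -0.50666381 -0.7106084 ] [-0.09065626  0.          0.          0.          0.        ] 0.9960683186848959
{'time': 0.1, 'q': array([-1.18689905e+00,  2.64643808e-01,  1.60524899e+00,  3.41767380e-05,
        1.27369589e+00, -3.68938620e-02]), 'joint_vel': array([ 1.69584168e-05, -2.19469706e-03, -2.33785579e-03, -3.35121379e-04,
        1.00258577e-03, -2.03523103e-03]), 'joint_torque': array([-1.55426651e-04, -5.16706967e+01, -3.68590415e+01, -6.20806600e-05,
        6.28162481e-03,  1.37956428e-05]), 'tool_pos': array([ 0.2754901 , -0.61549706,  0.2301032 ]), 'tcp_rot': array([-3.07039047e+00, -6.55684250e-01,  4.90409487e-04]), 'wrist_force': array([0.30305458, 0.91152942, 0.25785086]), 'torque': array([0.01682025, 0.049959  , 0.01204863]), 'width': 0.9957930360737329}
```

View pics/top0.png

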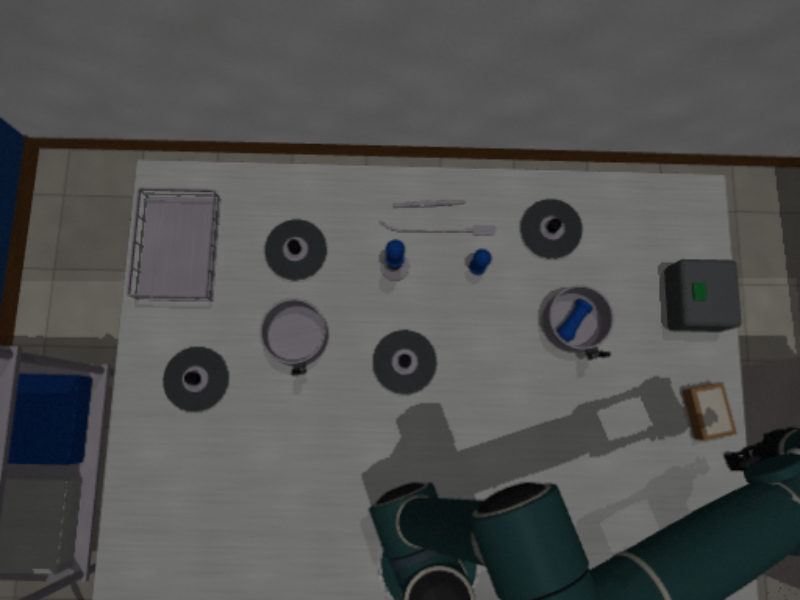

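View pics/side0.png

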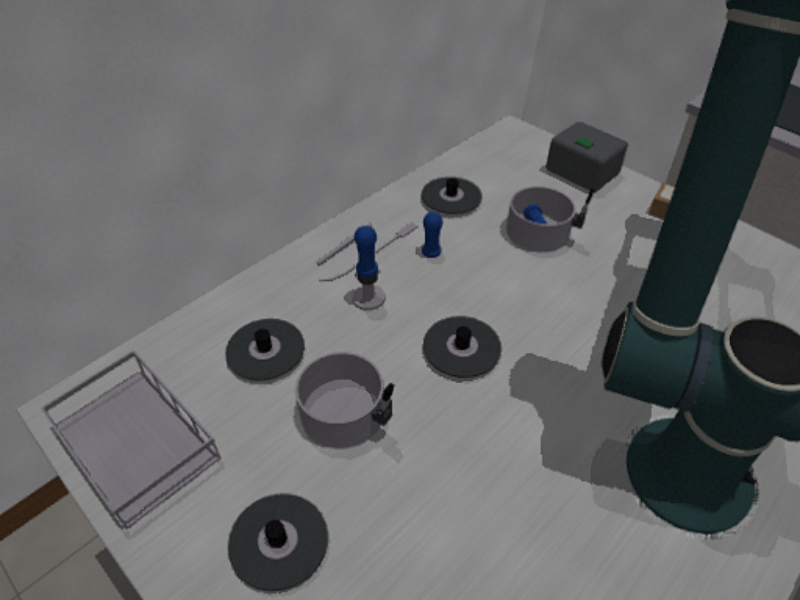

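The top view (800x600 px) shows four lids, at (404,361), (296,249), (551,228) and (196,379). The loaded canister is at (575,320) with its catch at about (590,353), and the empty twin is at (295,333). The lid at (404,361) looks nearest to the base, which is at about (430,590). I'll measure that.

Run:
```python
from h import *
from scipy.optimize import least_squares
d={n:np.load(n+'0.npz') for n in('top','side')}
W={n:cloud(n,d[n]['D']) for n in d}
def circ(P):
    f=lambda q:np.hypot(P[:,0]-q[0],P[:,1]-q[1])-q[2]
    r=least_squares(f,[*P[:,:2].mean(0),.07],loss='soft_l1',f_scale=.002); return r.x,np.abs(r.fun).mean()
lids={'A':(404,361),'B':(296,249),'C':(551,228),'D':(196,379)}
sl={'A':(462,348),'B':(265,350),'C':(451,195),'D':(278,541)}
for k,(u,v) in lids.items():
    u,v=u*.64,v*.64; c=onz('top',[(u,v)],.02)[0]
    print('lid',k,c.round(3),'dist',np.hypot(*c[:2]).round(3))
    for n in d:
        P=W[n].reshape(-1,3); g=d[n]['im'].reshape(-1,3).max(1); m=np.hypot(*(P[:,:2]-c[:2]).T)<.1
        disc=P[m&(P[:,2]>.009)&(P[:,2]<.026)]
        kn=P[m&(P[:,2]>.036)&(P[:,2]<.08)]
        # disc outline by dark mask -> minEnclosing on plane
        cc=cv2.minEnclosingCircle(disc[:,:2].astype(np.float32))
        print(' ',n,'disc z',np.median(disc[:,2]).round(4),'mec',np.round(cc,4).tolist() if 0 else (np.round(cc[0],4),round(cc[1],4)),'knob n',len(kn),kn[:,:2].mean(0).round(4),'top z',np.percentile(kn[:,2],90).round(4), 'topmean',kn[kn[:,2]>np.percentile(kn[:,2],90)-.004][:,:2].mean(0).round(4))
c0=onz('top',[(575*.64,318*.64)],.08)[0]
for n in d:
    P=W[n].reshape(-1,3); m=np.hypot(*(P[:,:2]-c0[:2]).T)<.1
    R=P[m&(P[:,2]>.074)&(P[:,2]<.086)]; q,e=circ(R)
    print('can',n,len(R),q.round(4),e.round(4),'rim z',np.median(R[:,2]).round(4))
    H=P[(np.hypot(*(P[:,:2]-c0[:2]).T)<.16)&(P[:,2]>.09)]
    print(' catch pts',len(H)); 
    for p in H[np.argsort(H[:,2])][::3]: print('   ',p.round(3))
a=cv2.resize(d['top']['im'][150:280,210:420,::-1],None,fx=3.8,fy=3.8,interpolation=2)
cv2.imwrite('pics/crop1.png',a[:600,:800])
```

```text
lid A [0.45  0.064 0.02 ] dist 0.455
  top disc z 0.0174 mec (array([0.4407, 0.0675]), 0.0847) knob n 56 [0.449  0.0657] top z 0.0602 topmean [0.4478 0.0662]
  side disc z 0.0192 mec (array([0.4539, 0.0627]), 0.0771) knob n 101 [0.45   0.0665] top z 0.0588 topmean [0.4519 0.0635]
lid B [0.716 0.331 0.02 ] dist 0.789
  top disc z 0.0172 mec (array([0.7213, 0.3319]), 0.0818) knob n 59 [0.7159 0.3311] top z 0.0583 topmean [0.7167 0.3329]
  side disc z 0.0186 mec (array([0.7216, 0.3348]), 0.0775) knob n 105 [0.7169 0.3363] top z 0.0579 topmean [0.7212 0.3341]
lid C [ 0.784 -0.292  0.02 ] dist 0.837
  top disc z 0.0173 mec (array([ 0.7765, -0.2922]), 0.0865) knob n 59 [ 0.7838 -0.2904] top z 0.0587 topmean [ 0.7861 -0.2911]
  side disc z 0.0202 mec (array([ 0.7876, -0.2956]), 0.0788) knob n 60 [ 0.787  -0.2913] top z 0.059 topmean [ 0.7907 -0.294 ]
lid D [0.398 0.548 0.02 ] dist 0.677
  top disc z 0.0174 mec (array([0.399 , 0.5388]), 0.0893) knob n 69 [0.3984 0.5486] top z 0.0585 topmean [0.3991 0.5498]
  side disc z 0.0186 mec (array([0.4022, 0.551 ]), 0.0772) knob n 157 [0.3993 0.552 ] 
[... 345 characters left out ...]
0.141]
    [ 0.465 -0.367  0.148]
    [ 0.465 -0.37   0.149]
    [ 0.461 -0.373  0.15 ]
    [ 0.458 -0.372  0.15 ]
    [ 0.464 -0.375  0.153]
can side 244 [ 0.5572 -0.3411  0.072 ] 0.0033 rim z 0.0787
 catch pts 53
    [ 0.465 -0.362  0.09 ]
    [ 0.472 -0.384  0.092]
    [ 0.466 -0.36   0.095]
    [ 0.472 -0.356  0.098]
    [ 0.47  -0.365  0.099]
    [ 0.465 -0.363  0.102]
    [ 0.473 -0.369  0.104]
    [ 0.468 -0.362  0.115]
    [ 0.464 -0.367  0.119]
    [ 0.465 -0.368  0.121]
    [ 0.469 -0.365  0.129]
    [ 0.464 -0.361  0.134]
    [ 0.467 -0.365  0.139]
    [ 0.461 -0.368  0.141]
    [ 0.459 -0.369  0.145]
    [ 0.462 -0.364  0.151]
    [ 0.467 -0.366  0.151]
    [ 0.466 -0.369  0.154]
```

View pics/crop1.png

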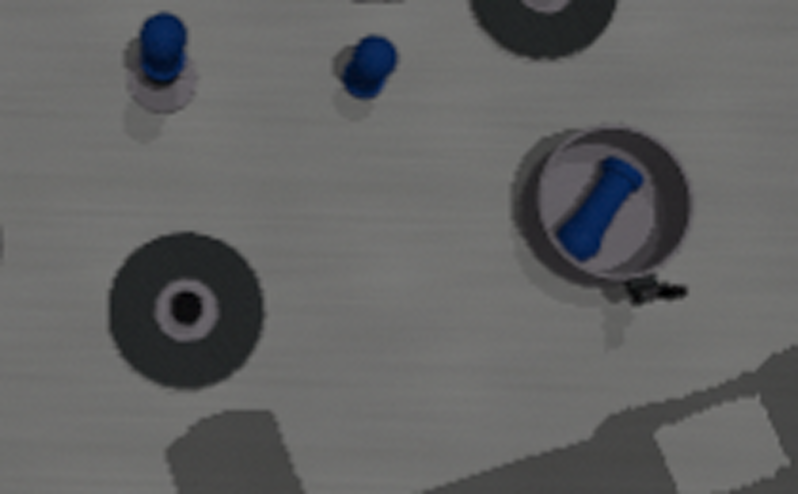

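The enlarged crop shows a lid at crop (187,308) and the loaded canister at (615,205) with a blue handle inside. The measurements confirm it: lid A is 0.455 m from the base and the others are 0.68 m or more, so A is the one. Heights agree with the text: disc 0.018, knob top about 0.058, rim 0.079. Next I'll refine the centres from both views and start travelling.

```bash
cat >> h.py <<'E'
def blob(im,c,r,lo,hi=None):
    g=im.max(2); v,u=np.mgrid[:384,:512]; m=(g<lo)&(np.hypot(u-c[0],v-c[1])<r)
    n,L,st,ce=cv2.connectedComponentsWithStats(m.astype(np.uint8)); k=1+np.argmax(st[1:,4]); return ce[k],st[k]
E
python3 - <<'E'
from h import *
d={n:np.load(n+'0.npz')['im'] for n in('top','side')}
a,sa=blob(d['top'],(258.5,231),14,30); b,sb=blob(d['side'],(296,218),16,30)
print(a,sa,b,sb,tri(a,b))
# rim outer silhouette: extremes on plane z=.08 by ellipse fit to rim-depth pixels
for n in d:
    D=np.load(n+'0.npz')['D'];P=cloud(n,D);c=np.array([.556,-.340])
    m=(np.hypot(P[...,0]-c[0],P[...,1]-c[1])<.08)&(P[...,2]>.070)&(P[...,2]<.088)
    pts=np.argwhere(m)[:,::-1].astype(np.float32); h=cv2.convexHull(pts).reshape(-1,2)
    Q=onz(n,h,.08)[:,:2]; e=cv2.minEnclosingCircle(Q.astype(np.float32))
    q=np.linalg.lstsq(np.c_[2*Q,np.ones(len(Q))],(Q**2).sum(1),rcond=None)[0]
    print(n,e,q[:2],np.sqrt(q[2]+q[0]**2+q[1]**2))
E
```

```text
[258.72340426 230.53191489] [256 227   7   8  47] [295.84375   215.8515625] [291 209  11  15 128] (array([0.45105735, 0.06443808, 0.04234823]), np.float64(0.0023382756382422263))
top ((0.5532171130180359, -0.3385000228881836), 0.07722701132297516) [ 0.55419031 -0.33874399] 0.07549087985162749
side ((0.5545061826705933, -0.3367425203323364), 0.08089059591293335) [ 0.55470027 -0.33719104] 0.07783261720676642
```

Emit:
jog_arm([
  {"dy":2},
  {"dx":1,"dy":3.5},
  {"dx":1,"dy":3.8},
  {"dx":1,"dy":3.8},
  {"dx":1,"dy":3.8},
  {"dx":1,"dy":3.8},
  {"dx":1,"dy":3.8},
  {"dx":1,"dy":3.8},
  {"dx":1,"dy":3.8},
  {"dx":1,"dy":3.8},
  {"dx":1,"dy":3.8},
  {"dx":1,"dy":3.8},
], fingers=8.5)

```text
validation failed for argument at $.mo...
```

Emit:
jog_arm([
  {"dx":0,"dy":2,"dz":0,"turn":0},
  {"dx":1,"dy":3.5,"dz":0,"turn":0},
  {"dx":1,"dy":3.8,"dz":0,"turn":0},
  {"dx":1,"dy":3.8,"dz":0,"turn":0},
  {"dx":1,"dy":3.8,"dz":0,"turn":0},
  {"dx":1,"dy":3.8,"dz":0,"turn":0},
  {"dx":1,"dy":3.8,"dz":0,"turn":0},
  {"dx":1,"dy":3.8,"dz":0,"turn":0},
  {"dx":1,"dy":3.8,"dz":0,"turn":0},
  {"dx":1,"dy":3.8,"dz":0,"turn":0},
  {"dx":1,"dy":3.8,"dz":0,"turn":0},
  {"dx":1,"dy":3.8,"dz":0,"turn":0},
], fingers=8.5)

```text
time: 1.1
tool_pos: [0.3854, -0.1792, 0.231]
tcp_rot: [-3.072, -0.655, 0.0]
wrist_force: [0.7, -0.2, 0.1]
width: 0.998
```

Emit:
jog_arm([
  {"dx":1,"dy":3.8,"dz":0,"turn":0},
  {"dx":1,"dy":3.8,"dz":0,"turn":0},
  {"dx":1,"dy":3.8,"dz":0,"turn":0},
  {"dx":1,"dy":3.8,"dz":-1,"turn":0},
  {"dx":1,"dy":3.8,"dz":-2,"turn":0},
  {"dx":1,"dy":3.4,"dz":-2,"turn":0},
  {"dx":0.5,"dy":2,"dz":-2,"turn":0},
  {"dx":0,"dy":0,"dz":-2,"turn":0},
  {"dx":0,"dy":0,"dz":-2,"turn":0},
  {"dx":0,"dy":0,"dz":-1,"turn":0},
  {"dx":0,"dy":0,"dz":0,"turn":0},
  {"dx":0,"dy":0,"dz":0,"turn":0},
])

```text
time: 2.1
tool_pos: [0.4496, 0.0606, 0.112]
tcp_rot: [-3.072, -0.655, 0.002]
wrist_force: [0.4, -0.7, 0.4]
width: 0.991
```

Emit:
jog_arm([
  {"dx":0.1,"dy":0.3,"dz":-1,"turn":0},
  {"dx":0,"dy":0,"dz":-2,"turn":0},
  {"dx":0,"dy":0,"dz":-2,"turn":0},
  {"dx":0,"dy":0,"dz":-1.5,"turn":0},
  {"dx":0,"dy":0,"dz":-0.5,"turn":0},
  {"dx":0,"dy":0,"dz":-0.5,"turn":0},
  {"dx":0,"dy":0,"dz":-0.5,"turn":0},
  {"dx":0,"dy":0,"dz":-0.5,"turn":0},
  {"dx":0,"dy":0,"dz":0,"turn":0},
  {"dx":0,"dy":0,"dz":0,"turn":0},
])

```text
time: 2.93
tool_pos: [0.4515, 0.0638, 0.0277]
tcp_rot: [3.072, 0.656, 0.001]
wrist_force: [1.3, -0.5, -0.0]
width: 0.993
```

Emit:
jog_arm([
  {"dx":0,"dy":0,"dz":0,"turn":0},
  {"dx":0,"dy":0,"dz":0,"turn":0},
  {"dx":0,"dy":0,"dz":0,"turn":0},
  {"dx":0,"dy":0,"dz":0,"turn":0},
  {"dx":0,"dy":0,"dz":0,"turn":0},
  {"dx":0,"dy":0,"dz":0,"turn":0},
  {"dx":0,"dy":0,"dz":0,"turn":0},
  {"dx":0,"dy":0,"dz":0,"turn":0},
  {"dx":0,"dy":0,"dz":0,"turn":0},
  {"dx":0,"dy":0,"dz":0,"turn":0},
], fingers=1.5, grip_force=60)

```text
time: 3.77
tool_pos: [0.4517, 0.0638, 0.0279]
tcp_rot: [3.072, 0.656, 0.001]
wrist_force: [-1.0, 0.4, 6.2]
width: 0.33
```

Emit:
jog_arm([
  {"dx":0,"dy":0,"dz":0.5,"turn":0},
  {"dx":0,"dy":0,"dz":1.2,"turn":0},
  {"dx":0,"dy":0,"dz":2,"turn":0},
  {"dx":0,"dy":0,"dz":2.5,"turn":0},
  {"dx":0,"dy":0,"dz":3,"turn":0},
  {"dx":0,"dy":0,"dz":3,"turn":0},
  {"dx":0,"dy":0,"dz":3,"turn":0},
  {"dx":0,"dy":0,"dz":3,"turn":0},
  {"dx":0,"dy":0,"dz":1.5,"turn":0},
  {"dx":0,"dy":0,"dz":0.5,"turn":0},
  {"dx":0,"dy":0,"dz":0,"turn":0},
])

```text
time: 4.68
tool_pos: [0.4517, 0.0639, 0.2304]
tcp_rot: [3.072, 0.656, 0.003]
wrist_force: [0.1, 0.6, -2.1]
width: 0.333
```

Emit:
jog_arm([
  {"dx":0.3,"dy":-1,"dz":0,"turn":0},
  {"dx":0.5,"dy":-2,"dz":0,"turn":-0.04},
  {"dx":0.8,"dy":-3,"dz":0,"turn":-0.04},
  {"dx":0.8,"dy":-3,"dz":0,"turn":-0.04},
  {"dx":0.8,"dy":-3,"dz":0,"turn":-0.05},
  {"dx":0.8,"dy":-3,"dz":0,"turn":0},
  {"dx":0.8,"dy":-3,"dz":0,"turn":0},
  {"dx":0.8,"dy":-3,"dz":0,"turn":0},
  {"dx":0.8,"dy":-3,"dz":0,"turn":0},
  {"dx":0.8,"dy":-3,"dz":0,"turn":0},
  {"dx":0.8,"dy":-3,"dz":0,"turn":0},
  {"dx":0.8,"dy":-3,"dz":0,"turn":0},
])

```text
time: 5.68
tool_pos: [0.5374, -0.2679, 0.2257]
tcp_rot: [-3.114, -0.392, 0.007]
wrist_force: [0.4, 0.5, -2.6]
width: 0.333
```

Emit:
jog_arm([
  {"dx":0.8,"dy":-3,"dz":0,"turn":0},
  {"dx":0.5,"dy":-2.5,"dz":0,"turn":0},
  {"dx":0.2,"dy":-1.5,"dz":0,"turn":0},
  {"dx":0,"dy":-0.3,"dz":0,"turn":0},
  {"dx":0,"dy":0,"dz":0,"turn":0},
  {"dx":0,"dy":0,"dz":0,"turn":0},
  {"dx":0,"dy":0,"dz":0,"turn":0},
])

```text
time: 6.27
tool_pos: [0.5537, -0.3378, 0.2287]
tcp_rot: [-3.115, -0.394, 0.002]
wrist_force: [-0.7, 0.2, -0.7]
width: 0.337
```

Run:
```python
from h import *
s=bot.read_state();T=s['tool_pos'];print(T,s['width'],s['wrist_force'])
for n in('top','side'):
    im,D=viewer.read_camera(n); np.savez(f'{n}1.npz',im=im,D=D)
    P=cloud(n,D).reshape(-1,3); m=(np.hypot(*(P[:,:2]-T[:2]).T)<.09)&(abs(P[:,2]-T[2]+.01)<.012)
    Q=P[m]; print(n,len(Q),np.median(Q[:,2]),cv2.minEnclosingCircle(Q[:,:2].astype(np.float32)))
    A=np.linalg.lstsq(np.c_[Q[:,:2]-T[:2],np.ones(len(Q))],Q[:,2],rcond=None)[0];print(' plane',A.round(4))
im=np.load('side1.npz')['im'];top=np.load('top1.npz')['im']
cv2.imwrite('pics/s1.png',np.hstack([cv2.resize(x[:,:,::-1],(400,300),interpolation=2) for x in (im[60:210,270:470],top[140:290,290:490])]))
```

```text
[ 0.5536528  -0.33778802  0.22871042] 0.33658279152544857 [-0.67422454  0.17824858 -0.6853183 ]
top 803 0.218487412675628 ((0.5509591698646545, -0.3352987766265869), 0.07710499316453934)
 plane [-0.0038  0.005   0.2184]
side 824 0.2208158445667624 ((0.555206835269928, -0.3357032537460327), 0.07793251425027847)
 plane [ 0.0012 -0.0133  0.2209]
```

View pics/s1.png

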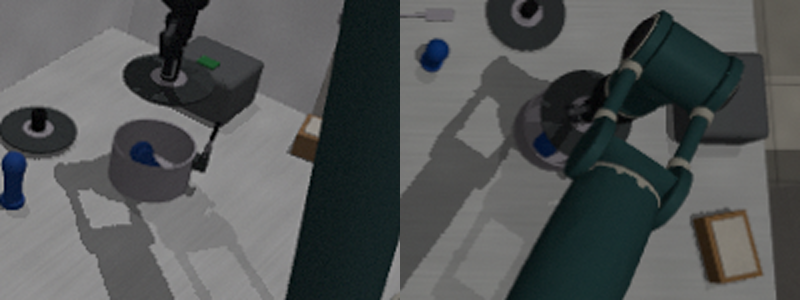

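The lid hangs level under the gripper, at (170,80) in the side crop, above the open loaded canister at (152,155). The catch at (210,145) is clear. Its centre is within about 2 mm of the canister axis, and home is at TCP z of about 0.096.

Emit:
jog_arm([
  {"dx":0.1,"dy":-0.2,"dz":-1,"turn":0},
  {"dx":0,"dy":0,"dz":-2,"turn":0},
  {"dx":0,"dy":0,"dz":-2,"turn":0},
  {"dx":0,"dy":0,"dz":-2,"turn":0},
  {"dx":0,"dy":0,"dz":-2,"turn":0},
  {"dx":0,"dy":0,"dz":-1.5,"turn":0},
  {"dx":0,"dy":0,"dz":-0.7,"turn":0},
  {"dx":0,"dy":0,"dz":-0.3,"turn":0},
  {"dx":0,"dy":0,"dz":0,"turn":0},
  {"dx":0,"dy":0,"dz":0,"turn":0},
])

```text
time: 7.2
tool_pos: [0.5559, -0.3414, 0.1154]
tcp_rot: [3.116, 0.393, 0.002]
wrist_force: [0.5, -0.9, -0.5]
width: 0.33
```

Emit:
jog_arm([
  {"dx":0,"dy":0,"dz":-0.3,"turn":0},
  {"dx":0,"dy":0,"dz":-0.3,"turn":0},
  {"dx":0,"dy":0,"dz":-0.3,"turn":0},
  {"dx":0,"dy":0,"dz":-0.3,"turn":0},
  {"dx":0,"dy":0,"dz":-0.2,"turn":0},
  {"dx":0,"dy":0,"dz":0,"turn":0},
  {"dx":0,"dy":0,"dz":0,"turn":0},
])

```text
time: 7.78
tool_pos: [0.555, -0.3411, 0.1]
tcp_rot: [-3.117, -0.393, 0.001]
wrist_force: [-0.5, -0.2, -2.5]
width: 0.334
```

Emit:
jog_arm([
  {"dx":0,"dy":0,"dz":-0.2,"turn":0},
  {"dx":0,"dy":0,"dz":-0.1,"turn":0},
  {"dx":0,"dy":0,"dz":0,"turn":0},
  {"dx":0,"dy":0,"dz":-0.1,"turn":0},
  {"dx":0,"dy":0,"dz":0,"turn":0},
  {"dx":0,"dy":0,"dz":0,"turn":0},
])

```text
time: 8.28
tool_pos: [0.5552, -0.3412, 0.0964]
tcp_rot: [-3.117, -0.393, 0.0]
wrist_force: [-0.4, -0.3, -2.4]
width: 0.333
```

Emit:
jog_arm([
  {"dx":0,"dy":0,"dz":-0.1,"turn":0},
  {"dx":0,"dy":0,"dz":0,"turn":0},
  {"dx":0,"dy":0,"dz":-0.1,"turn":0},
  {"dx":0,"dy":0,"dz":0,"turn":0},
  {"dx":0,"dy":0,"dz":0,"turn":0},
])

```text
time: 8.7
tool_pos: [0.5554, -0.3413, 0.0959]
tcp_rot: [3.117, 0.393, 0.001]
wrist_force: [-3.2, 1.4, 5.6]
width: 0.331
```

Contact came at the predicted height. I'll release and look.

Emit:
jog_arm([
  {"dx":0,"dy":0,"dz":0,"turn":0},
  {"dx":0,"dy":0,"dz":0,"turn":0},
  {"dx":0,"dy":0,"dz":0,"turn":0},
  {"dx":0,"dy":0,"dz":0,"turn":0},
  {"dx":0,"dy":0,"dz":0,"turn":0},
  {"dx":0,"dy":0,"dz":0,"turn":0},
  {"dx":0,"dy":0,"dz":0,"turn":0},
  {"dx":0,"dy":0,"dz":0,"turn":0},
], fingers=7)

```text
time: 9.37
tool_pos: [0.5552, -0.3412, 0.0942]
tcp_rot: [-3.117, -0.393, 0.0]
wrist_force: [0.1, 0.5, 0.3]
width: 0.819
```

Emit:
jog_arm([
  {"dx":0,"dy":0,"dz":0.5,"turn":0},
  {"dx":0,"dy":0,"dz":1.5,"turn":0},
  {"dx":0,"dy":0,"dz":2.5,"turn":0},
  {"dx":0,"dy":0,"dz":3,"turn":0},
  {"dx":0,"dy":0,"dz":3,"turn":0},
  {"dx":0,"dy":0,"dz":3,"turn":0},
  {"dx":0,"dy":0,"dz":1.5,"turn":0},
  {"dx":0,"dy":0,"dz":0,"turn":0},
])

```text
time: 10.03
tool_pos: [0.5577, -0.3429, 0.2511]
tcp_rot: [3.11, 0.392, 0.012]
wrist_force: [0.0, 0.6, 0.5]
width: 0.816
```

Emit:
jog_arm([
  {"dx":-1,"dy":2,"dz":0,"turn":0},
  {"dx":-1.5,"dy":3,"dz":0,"turn":0},
  {"dx":-2,"dy":3.5,"dz":0,"turn":0},
  {"dx":-2,"dy":3.5,"dz":0,"turn":0},
  {"dx":-2,"dy":3.5,"dz":0,"turn":0},
  {"dx":-2,"dy":2.5,"dz":0,"turn":0},
  {"dx":0,"dy":0,"dz":0,"turn":0},
  {"dx":0,"dy":0,"dz":0,"turn":0},
], fingers=0)

```text
time: 10.7
tool_pos: [0.449, -0.1599, 0.2436]
tcp_rot: [-3.116, -0.396, 0.001]
wrist_force: [0.3, 0.5, -0.8]
width: -0.0
```

```bash
cat > chk.py <<'E'
from h import *
import sys
k=sys.argv[1]; s=bot.read_state();print(s['tool_pos'],s['width'],s['time']);c=np.array([.555,-.340]);out=[]
ax=np.array([.968,.25]); 
for n,(x,y) in (('top',(290,140)),('side',(270,60))):
    im,D=viewer.read_camera(n); P=cloud(n,D).reshape(-1,3); r=np.hypot(*(P[:,:2]-c).T)
    Q=P[(r<.09)&(abs(P[:,2]-.086)<.011)]; K=P[(r<.03)&(P[:,2]>.1)&(P[:,2]<.14)]
    A=np.linalg.lstsq(np.c_[Q[:,:2]-c,np.ones(len(Q))],Q[:,2],rcond=None)[0]
    print(n,len(Q),'disc',cv2.minEnclosingCircle(Q[:,:2].astype(np.float32)),'plane',A.round(4),'knob',len(K),K.mean(0).round(4) if len(K) else '',K[:,2].max().round(4) if len(K) else '')
    H=P[(np.hypot(*(P[:,:2]-[.466,-.363]).T)<.03)&(P[:,2]>.108)&(P[:,2]<.16)]
    if len(H): L=(H[:,:2]-c)@ax; print('  catch upright pts',len(H),'lin x(z-91):',np.polyfit(H[:,2]-.091,L,1).round(4),'y',((H[:,:2]-c)@[-ax[1],ax[0]]).mean().round(4),'zmax',H[:,2].max().round(4))
    out.append(cv2.resize(im[y:y+150,x:x+200,::-1],(400,300),interpolation=2))
cv2.imwrite(f'pics/{k}.png',np.hstack(out))
E
python3 chk.py s2
```

```text
[ 0.44895868 -0.15994777  0.24355383] -0.0003129040014249092 10.7
top 522 disc ((0.5554333329200745, -0.340513676404953), 0.07568405568599701) plane [-0.0039 -0.0025  0.0858] knob 26 [ 0.5589 -0.3413  0.1238] 0.1334
  catch upright pts 10 lin x(z-91): [-0.6003 -0.0624] y -0.0107 zmax 0.1543
side 809 disc ((0.5506184697151184, -0.3457805812358856), 0.08451597392559052) plane [ 0.0094 -0.0075  0.0865] knob 33 [ 0.5615 -0.3296  0.1154] 0.1294
  catch upright pts 33 lin x(z-91): [-0.0945 -0.0899] y -0.0034 zmax 0.1541
```

View pics/s2.png

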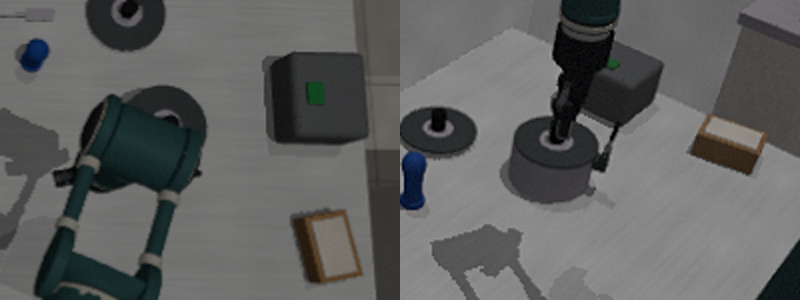

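The lid sits level on the canister: in the side crop at (552,145), the disc plane is at z 0.086 with tilt under 0.012. The catch stands nearly upright at (608,145), about 1.66 rad. The hinge is at about (0.467,-0.366). I'll move the closed fingers outside the catch.

Emit:
jog_arm([
  {"dx":-0.5,"dy":-1.5,"dz":0,"turn":0},
  {"dx":-0.5,"dy":-3,"dz":0,"turn":0},
  {"dx":-1,"dy":-3.5,"dz":0,"turn":0},
  {"dx":-0.5,"dy":-3.5,"dz":0,"turn":0},
  {"dx":0,"dy":-3.5,"dz":0,"turn":0},
  {"dx":0,"dy":-3.5,"dz":0,"turn":0},
  {"dx":0,"dy":-2.5,"dz":0,"turn":0},
  {"dx":0,"dy":-0.8,"dz":0,"turn":0},
  {"dx":0,"dy":0,"dz":0,"turn":0},
  {"dx":0,"dy":0,"dz":0,"turn":0},
])

```text
time: 11.63
tool_pos: [0.425, -0.3797, 0.2435]
tcp_rot: [-3.116, -0.39, 0.001]
wrist_force: [0.4, -0.1, 0.1]
width: -0.003
```

Emit:
jog_arm([
  {"dx":0,"dy":0,"dz":-1,"turn":0},
  {"dx":0,"dy":0,"dz":-2,"turn":0},
  {"dx":0,"dy":0,"dz":-2.5,"turn":0},
  {"dx":0,"dy":0,"dz":-2.5,"turn":0},
  {"dx":0,"dy":0,"dz":-2,"turn":0},
  {"dx":0,"dy":0,"dz":-0.8,"turn":0},
  {"dx":0,"dy":0,"dz":0,"turn":0},
  {"dx":0,"dy":0,"dz":0,"turn":0},
  {"dx":0,"dy":0,"dz":0,"turn":0},
])

```text
time: 12.38
tool_pos: [0.4262, -0.3795, 0.138]
tcp_rot: [3.115, 0.394, 0.003]
wrist_force: [-0.0, 0.1, 1.1]
width: -0.004
```

```bash
python3 chk.py s3
```

```text
[ 0.42618203 -0.37954046  0.13796769] -0.003925951436965265 12.3833
top 1319 disc ((0.5468026399612427, -0.3412502706050873), 0.08191882073879242) plane [ 0.0015 -0.0003  0.0855] knob 71 [ 0.552  -0.3367  0.1207] 0.1316
  catch upright pts 29 lin x(z-91): [-0.1342 -0.0894] y -0.0049 zmax 0.1545
side 846 disc ((0.5493800044059753, -0.34525543451309204), 0.08337807655334473) plane [ 0.0078 -0.0088  0.0863] knob 82 [ 0.5545 -0.3339  0.117 ] 0.1276
  catch upright pts 34 lin x(z-91): [-0.1734 -0.087 ] y -0.0035 zmax 0.1577
```

View pics/s3.png

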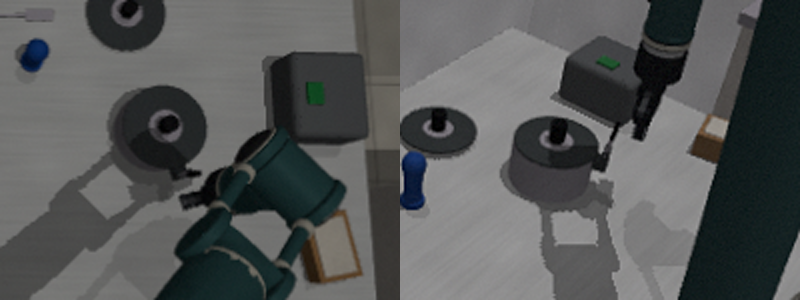

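Fingers at (645,115) in the side crop, just outboard of the upright catch at (613,140), in line with it. Next I'll push it over along an arc.

Emit:
jog_arm([
  {"dx":0.8,"dy":0.2,"dz":0,"turn":0},
  {"dx":0.9,"dy":0.3,"dz":0,"turn":0},
  {"dx":0.9,"dy":0.2,"dz":0,"turn":0},
  {"dx":0.8,"dy":0.2,"dz":0,"turn":0},
  {"dx":0.8,"dy":0.2,"dz":-0.1,"turn":0},
  {"dx":0.7,"dy":0.2,"dz":-0.3,"turn":0},
  {"dx":0.7,"dy":0.2,"dz":-0.4,"turn":0},
  {"dx":0.6,"dy":0.2,"dz":-0.6,"turn":0},
  {"dx":0.5,"dy":0.1,"dz":-0.6,"turn":0},
  {"dx":0,"dy":0,"dz":0,"turn":0},
  {"dx":0,"dy":0,"dz":0,"turn":0},
])

```text
time: 13.4
tool_pos: [0.4918, -0.3606, 0.1151]
tcp_rot: [-3.115, -0.394, 0.002]
wrist_force: [-0.6, -0.2, 0.3]
width: -0.002
```

Emit:
jog_arm([
  {"dx":0.3,"dy":0.1,"dz":-0.5,"turn":0},
  {"dx":0.3,"dy":0.1,"dz":-0.6,"turn":0},
  {"dx":0.2,"dy":0,"dz":-0.4,"turn":0},
  {"dx":0,"dy":0,"dz":0,"turn":0},
  {"dx":0,"dy":0,"dz":0,"turn":0},
])

```text
time: 13.82
tool_pos: [0.5, -0.3591, 0.1008]
tcp_rot: [-3.116, -0.393, 0.001]
wrist_force: [-0.4, -0.4, -0.7]
width: 0.001
```

Emit:
jog_arm([
  {"dx":0.1,"dy":0,"dz":-0.2,"turn":0},
  {"dx":0,"dy":0,"dz":-0.2,"turn":0},
  {"dx":0,"dy":0,"dz":-0.1,"turn":0},
  {"dx":0,"dy":0,"dz":-0.1,"turn":0},
  {"dx":0,"dy":0,"dz":0,"turn":0},
  {"dx":0,"dy":0,"dz":0,"turn":0},
])

```text
time: 14.32
tool_pos: [0.5011, -0.3592, 0.0954]
tcp_rot: [3.117, 0.393, -0.0]
wrist_force: [-0.0, 0.0, 0.2]
width: -0.002
```

Emit:
jog_arm([
  {"dx":0,"dy":0,"dz":-0.1,"turn":0},
  {"dx":0,"dy":0,"dz":0,"turn":0},
  {"dx":0,"dy":0,"dz":-0.1,"turn":0},
  {"dx":0,"dy":0,"dz":0,"turn":0},
  {"dx":0,"dy":0,"dz":0,"turn":0},
])

```text
time: 14.73
tool_pos: [0.5012, -0.3593, 0.0949]
tcp_rot: [3.117, 0.393, 0.0]
wrist_force: [-2.8, 1.6, 9.6]
width: 0.0
```

The catch met its stop: 9.6 N at z 0.095, where the top of the closed bar should be. I'll lift, back off and check.

Emit:
jog_arm([
  {"dx":0,"dy":0,"dz":0.5,"turn":0},
  {"dx":0,"dy":0,"dz":1.5,"turn":0},
  {"dx":0,"dy":0,"dz":2.5,"turn":0},
  {"dx":0,"dy":0,"dz":3,"turn":0},
  {"dx":0,"dy":0,"dz":3,"turn":0},
  {"dx":0,"dy":0,"dz":2,"turn":0},
  {"dx":-1,"dy":-1.5,"dz":0,"turn":0},
  {"dx":-1,"dy":-3,"dz":0,"turn":0},
  {"dx":-1,"dy":-3,"dz":0,"turn":0},
  {"dx":-1,"dy":-3,"dz":0,"turn":0},
  {"dx":-1,"dy":-3,"dz":0,"turn":0},
  {"dx":-1,"dy":-1,"dz":0,"turn":0},
])

```text
time: 15.73
tool_pos: [0.4401, -0.5079, 0.218]
tcp_rot: [3.115, 0.39, -0.001]
wrist_force: [0.4, -0.7, 0.2]
width: 0.001
```

```bash
cat >> chk.py <<'E'
for n in('top','side'):
    im,D=viewer.read_camera(n); P=cloud(n,D).reshape(-1,3); h=np.array([.467,-.366]);u=np.array([.962,.273])
    a=(P[:,:2]-h)@u;b=(P[:,:2]-h)@[-u[1],u[0]]; m=(abs(b)<.007)&(a>.02)&(a<.065)&(P[:,2]>.07)&(P[:,2]<.16)
    i=np.argsort(a[m]);print(n,'bar a,z mm',(np.c_[a[m],P[m,2]][i]*1000).round().astype(int).tolist()[::4])
E
python3 chk.py s4
```

```text
[ 0.44006862 -0.50785166  0.218003  ] 0.0010228188153649134 15.7333
top 1309 disc ((0.5470709800720215, -0.3401346206665039), 0.08252128958702087) plane [-0.0165 -0.0034  0.086 ] knob 72 [ 0.552  -0.3366  0.1204] 0.1289
side 840 disc ((0.5488706827163696, -0.3443814218044281), 0.08295859396457672) plane [-0.0064 -0.0192  0.0869] knob 78 [ 0.5545 -0.3343  0.1183] 0.1272
top bar a,z mm [[20, 98], [23, 88], [26, 102], [29, 94], [31, 96], [36, 95], [39, 85], [42, 99], [47, 90], [50, 97], [54, 95], [59, 86], [62, 88]]
side bar a,z mm [[20, 90], [22, 97], [25, 87], [29, 87], [32, 95], [35, 87], [38, 86], [41, 95], [44, 91], [47, 90], [49, 86], [53, 94], [58, 84], [60, 87], [63, 92]]
```

View pics/s4.png

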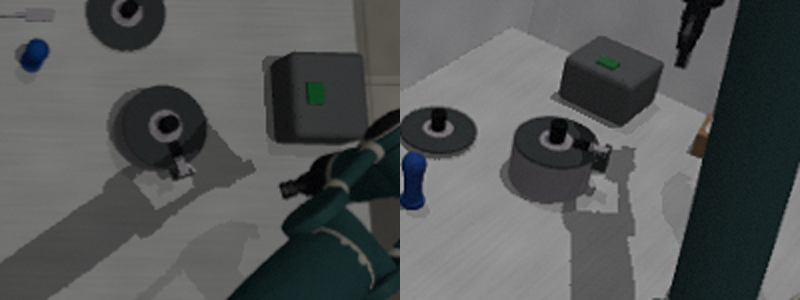

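The catch lies level over the lid's edge, at (180,160) in the top crop and (592,150) in the side crop. The bar's top is at about 95 mm along its whole length, and the arm is clear. Handing in.

```bash
python3 -c "
from workcell import bot
print(bot.finish_job())"
```

```text
the job is handed in; nothing more can be done
None
```

I set the lid nearest the base (0.455 m away) on the canister holding the blue handle, closed its catch, and handed the job in at about 16 s of the 48 s.

- **Lid:** it met the rim at the predicted height. Its disc plane reads z ≈ 0.086 m in both views, tilted at most about 0.02 rad. The knob is within about 5 mm of the canister axis, with the views disagreeing by 2–3 mm, and the plug's fit allows at most 4 mm.
- **Catch:** it reached its stop with about 10 N on the fingertips. The bar's top reads about 95 mm along its length, which is where it should be when closed, though single depth readings scatter by several mm. The arm is lifted clear and touches nothing.
- **Checks that disagreed:** after seating, the fitted disc outline in the side view, and after the catch work in both views, read 8–9 mm off with a radius of 82–85 mm instead of 76. I put that down to catch and hinge pixels in the fit and relied on the knob and plane readings instead.

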